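Pop the splash cover, start the rinse pump, relatch the cover

TASK

On the sink bench, start the rinse pump: press the wide push-latch cover by its free edge so that it pops open by itself, press the black button under it all the way down, then push the cover down and press it again so that it latches shut. Work by touching and pushing only: pick nothing up, do not force the open cover backwards, leave the narrower cover with the round disc shut and leave everything else standing where it is.

Things in the scene. Friction and masses are not known exactly. Their poses are not given: they have to be found in the camera images.
- pump_box: The rinse pump's control box: white, 110 mm deep (x from -53 to +57 mm) by 140 mm wide (y), walls 4 mm thick with the rim 58 mm above the work surface. It has the WIDE plain cover (129 mm wide). Fixed. Origin: on the work surface below its middle; z up; front faces its -x, hinge along its y. The button is inside.
- pump_cover (a joint): Angle (rad) of the wide grey cover, hinged on its far (box +x) edge. 0 (to 0.01) = shut and latched, top 62 mm above the work surface. About 1.3 = popped open, nearly upright, free edge about 146 mm above the surface; do not force it past 1.6. Negative = pressed in, stop at -0.085 (8 mm at the free edge). 90 mm from hinge to free edge, 6 mm thick.
- pump_cover_edge (a point): Place to press: on top of the wide cover, mid-width, 15 mm from its free edge; moves along. Push-push latch: from shut, press right in to the stop (about 6.5 mm here, 2 to 4 N) and let go: it swings up by itself in about 1 s. From open, swing it down (up to 6 N), press in to the stop and let go: it returns to about 0, latched. 20 N is harmless; do not slam; under 5 mm does nothing.
- pump_hinge (a point): Middle of the wide cover's hinge line, fixed: box x +45 mm, 59 mm above the work surface; the cover's mid-thickness passes through it.
- pump_button (a joint): Travel of the round black push button, 28 mm across, inside the pump box (m): 0 = up, 0.006 = fully down, which takes 5 N; it springs back when let go. The button moves straight down.
- pump_button_top (a point): Centre of the top of the button: 48 mm above the work surface when up (10 mm below the box rim), at box x -20 mm, y -15 mm. Reachable only with the cover open; the open cover's upper edge then stands about 40 mm beyond it in x, up to 98 mm above it.
- socket_box: The power socket's box: white, 110 mm deep by 94 mm wide, rim 58 mm above the surface, with the NARROWER cover (83 mm wide by 90 mm), which carries a raised round disc (44 mm across). Fixed. Origin: on the work surface below its middle; z up; front faces its -x, hinge along its y. To be left shut. The two boxes may stand either way round, left or right.
- socket_cover (a joint): Angle of the socket box's narrower cover (rad), same push-push latch; 0 = shut and latched. It must stay shut.
- beaker: Loose small glass beaker, 48 mm across, 70 mm tall, open at the top, standing between the two boxes. Origin: centre of its width at the underside. Not part of the job.
- dark_bottle: Loose tall dark bottle with a cap, 84 mm across, 260 mm tall, to the right. Origin: centre of its width at the underside. Not part of the job.
- jar: Loose amber jar with white lid, 60 mm across, 85 mm tall, to the left. Origin: centre of its width at the underside. Not part of the job.
- mug: Loose white mug with a handle, 76 mm across, 85 mm tall, to the left. Origin: centre of its width at the underside. Not part of the job.
- scrub_brush: Loose hand brush lying on the surface, to the right. Origin: its underside, about the middle, handle to -x. Not part of the job.
- weight: Loose brass balance weight, 36 mm across, 50 mm tall, in front of the gap between the boxes. Origin: centre of its width at the underside. Not part of the job.
- dish: Loose shallow white dish, 100 mm across, 22 mm tall, behind the boxes. Origin: centre of its width at the underside. Not part of the job.

How it is judged:
By the outcome, as a careful person would: the job done as asked, in the order asked, and still so for the second after the job is handed in, with the robot touching nothing.
It also fails if it takes over 58 s, if anything falls off the work surface, if the arm or the gripper's body presses on something with over 40 N, if the wrist force passes 120 N, or if a joint passes its speed limit or range.

ROBOT

A 6-joint arm with a two-finger parallel gripper is mounted at the origin on the work surface. World frame = base frame: x ahead of the robot, y to its left, z up, the work surface at z = 0. Lengths are in m, angles in degrees, forces in N, time in s.
With the tool pointing down it reaches from about 0.35 to 0.85 m from the base axis. Payload 8.1 kg.
Tool frame: the origin (TCP) lies midway between the tips of the shut fingers; the grasp point (between the pads) lies 19 mm behind it (hold_point_z is the distance from the TCP to the grasp point, in m); z points along the fingers, x is the direction in which the jaws open and shut, and the axes are right-handed (so a half turn about z gives the same grasp; the last joint's range is limited). The gripper opens to 93 mm and grips with 3 to 60 N. Pads are 15 mm wide; open, the fingers measure 128 mm over their backs; the gripper's body (75 mm by 188 mm) begins 65 mm behind the grasp point.
Start: joints at [-74.622, 7.471, 85.268, -0, 87.261, -4.893], TCP at [0.208, -0.563, 0.219] pointing down, gripper open.
Joint ranges: [-169.43, 169.43], [-51.17, 129.36], [1.28, 143.12], [-76.62, 256.62], [0, 156.53], [-152.29, 152.29]. Speed limits (degrees/s): [136.94, 136.94, 159.86, 180, 180, 180].

INTERFACE

Orientations are given as [roll, pitch, yaw] about the fixed x, y, z axes, in that order (R = Rz(yaw) Ry(pitch) Rx(roll)).
In Python, from plant import * gives the robot as it stands. The module is installed in compiled form; this text tells all that it offers.
- The arm moves only by the shell command python3 -m handwheel 'ROWS' [FORCE]. ROWS is JSON, a list of rows, each an object of numbers: "claw": the opening, from 0 (shut) to 1 (fully open); "tx", "ty", "tz": the shift along the tool's x, y, z in mm; "ax", "ay", "az": the turn, a rotation vector about the tool's x, y, z in rad. A call has 1 to 8 rows; each row shifts and turns the commanded pose from where the row before left it, along the tool's axes as they then stand; what a row does not reach is not made up. A row lasts 1/10 s, in which the tool goes at most 50 mm and 8.59 degrees, less where a joint would pass 70% of its speed; a pose out of reach is approached as far as the arm can. A call is refused whole if a number of a shift passes 50 or a number of a turn 0.15, either way. A call with a gripper value outside its range is refused whole. The fingers move at their own pace and stop on an object; FORCE is the grip in N (left out, the last holds). Time passes only in rows, so rows that do not move let the fingers close. It gives the time, the measured TCP pose, the force and the opening at its end, in the units of the state.
- get_state(): the state, without advancing time (a new reading comes with each control period).
- get_image(name): name is "scene" or "top"; returns the picture (480x640x3 uint8, red, green, blue); there is no depth.
- get_calibration(name): a dict with "intrinsics" (3x3 intrinsics, pixels), "position" and "rotation" of the camera in the world. Camera axes: x right, y up, looking along -z (the intrinsics and any distortion apply to the point x, -y, -z); pixel columns grow to the right and rows downward; lengths in m; the calibration is good to about 2 mm. A picture is of the moment at which its call begins. get_calibration takes no time and is no camera call.
- hand_in(): hands the job in, once; it reports no verdict.
The state is a dict: "t": time; "qpos": joint angles; "qvel": joint speeds; "joint_efforts": joint torques, N m; "tool_pos": TCP position; "tool_rot": TCP orientation; "wrist_force": force on the tool from outside, world axes, zero at the start; "ft_torque": the same for the moment, N m; "opening": finger opening in m.
Only numpy, scipy, OpenCV 4.12 (cv2) and the standard library are available. Lean on these libraries where they do the work, as an engineer would, in place of code of your own. Each camera call takes 0.05 s, during which the arm holds its last target.

## Working session

There is one attempt and no reset: what is moved stays moved. The work goes in short steps, Python scripts to look and compute and a shell command to move; the robot and the scene stay as the last step left them, time stands still between calls to the robot, and variables do not carry over. Pictures are saved under pics/ and viewed, and the job is handed in when it is done.

```bash
mkdir -p pics; python3 - <<'E'
from plant import *
import cv2
for n in("scene","top"):
    cv2.imwrite(f"pics/{n}0.png",cv2.cvtColor(get_image(n),cv2.COLOR_RGB2BGR))
    c=get_calibration(n);print(c)
s=get_state();print(s)
E
```

```text
{'intrinsics': array([[594.18925753,   0.        , 317.71043816],
       [  0.        , 594.18925753, 235.51903452],
       [  0.        ,   0.        ,   1.        ]]), 'position': array([1.12423684, 0.39420537, 1.13360348]), 'rotation': array([ 32.80175178,  -0.71321894, 126.78577991])}
{'intrinsics': array([[466.35634151,   0.        , 324.32787809],
       [  0.        , 466.35634151, 239.21824991],
       [  0.        ,   0.        ,   1.        ]]), 'position': array([ 5.16256523e-01, -8.58382625e-04,  1.23851207e+00]), 'rotation': array([  2.11079994,  -1.76470144, -88.33440945])}
{'t': 0.1, 'qpos': array([-7.46218543e+01,  7.50946617e+00,  8.53248805e+01, -8.36170703e-04,
        8.72619068e+01, -4.89323661e+00]), 'qvel': array([-0.03149334, -0.13696081, -0.11650166,  0.05045835, -0.09747844,
       -0.07452533]), 'joint_efforts': array([ 2.08920988e-03, -5.61337531e+01, -4.93097806e+01,  7.69923138e-02,
        2.89803219e-02, -4.36520111e-05]), 'tool_pos': array([ 0.20775341, -0.56231971,  0.21768842]), 'tool_rot': array([-1.79992622e+02,  9.59739022e-02, -6.97285709e+01]), 'wrist_force': array([-0.49891572,  0.62900957, -0.01452522]), 'ft_torque': array([ 0.00599315, -0.04598084, -0.04900215]), 'opening': 0.09297307636388565}
```

View pics/scene0.png

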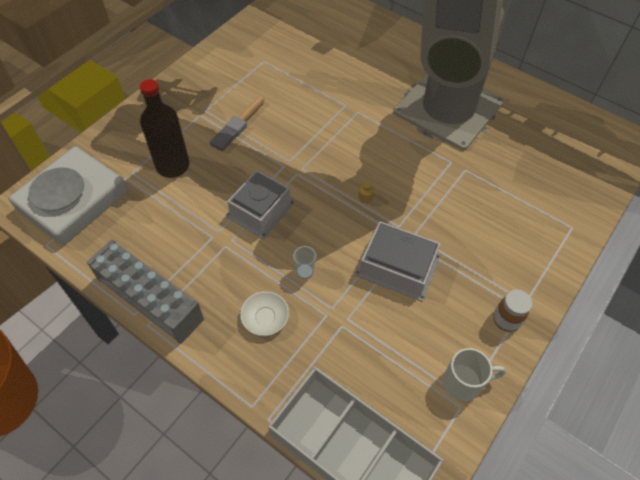

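View pics/top0.png

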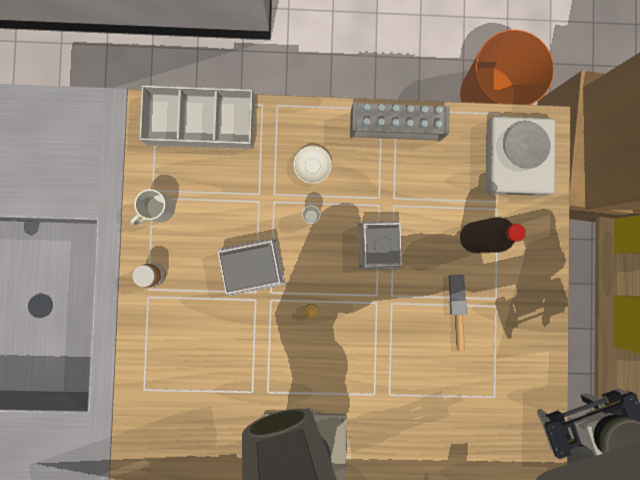

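The wide plain cover is the left one: around (400,250) in the scene view and (250,266) in the top view. The narrow cover with the disc is at (382,245) in the top view. Next I'll measure the wide cover's corners.

```bash
cat > h.py <<'E'
import numpy as np, cv2
from scipy.spatial.transform import Rotation as R
from plant import *
def ray(n,uv):
    c=get_calibration(n);K=c["intrinsics"]
    d=np.linalg.inv(K)@np.array([uv[0],uv[1],1.]);d=np.array([d[0],-d[1],-d[2]])
    return c["position"],R.from_euler("xyz",c["rotation"],degrees=True).as_matrix()@d
def onz(n,uv,z):
    p,d=ray(n,uv);return p+d*(z-p[2])/d[2]
def proj(n,P):
    c=get_calibration(n);q=R.from_euler("xyz",c["rotation"],degrees=True).as_matrix().T@(np.array(P)-c["position"])
    q=np.array([q[0],-q[1],-q[2]]);q=c["intrinsics"]@q;return q[:2]/q[2]
E
python3 - <<'E'
from h import *
for n,(x0,y0,x1,y1),seed in(("top",(200,225,300,310),(250,266)),("scene",(345,210,455,310),(405,248))):
    im=cv2.imread(f"pics/{n}0.png")
    m=np.zeros((482,642),np.uint8)
    cv2.floodFill(im.copy(),m,seed,0,(6,6,6),(6,6,6),8|cv2.FLOODFILL_MASK_ONLY|cv2.FLOODFILL_FIXED_RANGE|(255<<8))
    m=m[1:-1,1:-1]
    cs,_=cv2.findContours(m,cv2.RETR_EXTERNAL,cv2.CHAIN_APPROX_NONE);c=max(cs,key=cv2.contourArea)
    r=cv2.minAreaRect(c);print(n,r,cv2.contourArea(c))
    q=cv2.approxPolyDP(cv2.convexHull(c),4,True)[:,0]
    P=[onz(n,p,.062) for p in q]
    for p,w in zip(q,P):print(p,w.round(4))
    v=im.copy();cv2.drawContours(v,[c],-1,(0,0,255),1)
    v=cv2.resize(v[y0:y1,x0:x1],None,fx=6,fy=6,interpolation=cv2.INTER_NEAREST);cv2.imwrite(f"pics/{n}_c.png",v[:600,:800])
E
```

```text
top ((248.44229125976562, 268.7115478515625), (35.69313430786133, 51.97077178955078), 78.69007110595703) 1659.5
[271 249] [0.532  0.0976 0.062 ]
[277 281] [0.4522 0.0799 0.062 ]
[227 289] [0.4288 0.2039 0.062 ]
[221 256] [0.5108 0.2218 0.062 ]
scene ((401.5317077636719, 249.59825134277344), (62.612586975097656, 35.30421447753906), 20.772253036499023) 1999.5
[381 224] [0.4558 0.0831 0.062 ]
[436 244] [0.4276 0.205  0.062 ]
[424 277] [0.512  0.2263 0.062 ]
[366 255] [0.5406 0.1014 0.062 ]
```

View pics/top_c.png

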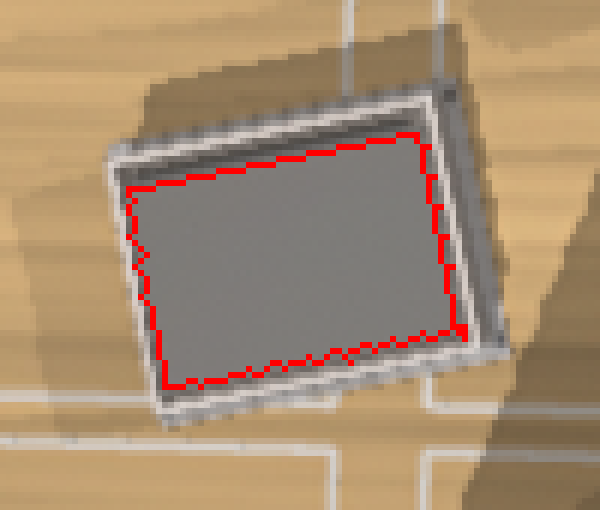

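View pics/scene_c.png

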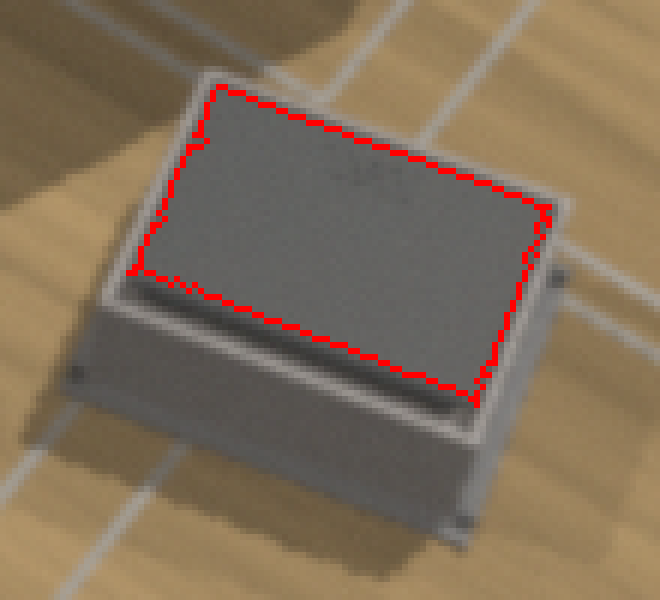

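The top view shows the free edge facing the robot, with crop-image corners near (160,390) and (465,340). The hinge gap is on the far side. I'll cross-check the box pose using the rim corners.

```bash
python3 - <<'E'
from h import *
# rim outer corners read off the 6x crops
top=np.array([(108,150),(436,90),(480,347),(160,415)])/6+[200,225]
sc=np.array([(205,70),(572,203),(475,440),(103,300)])/6+[345,210]
for n,c in(("top",top),("scene",sc)):
    P=np.array([onz(n,p,.058) for p in c]);print(n,P[:,:2].round(4).tolist(),P.mean(0).round(4))
    if n=="top": fl,fr,nr,nl=P
    else: nr,nl,fl,fr=P
    a=(fl-fr)+(nl-nr);b=(fl-nl)+(fr-nr)
    print("yaw",np.degrees(np.arctan2(-a[0],a[1])),np.degrees(np.arctan2(b[1],b[0])),np.linalg.norm(a[:2])/2,np.linalg.norm(b[:2])/2)
for n,uv in(("top",(311,215)),("top",(145,275)),("top",(311,312))):print(onz(n,uv,.06).round(3))
E
```

```text
top [[0.5256, 0.2306], [0.5549, 0.0945], [0.4476, 0.0725], [0.4156, 0.2049]] [0.4859 0.1506 0.058 ]
yaw 12.845888843608959 12.379625213137142 0.1377358886094322 0.11124708276347803
scene [[0.4506, 0.0753], [0.419, 0.2115], [0.5222, 0.2337], [0.5535, 0.1007]] [0.4863 0.1553 0.058 ]
yaw 13.138008295830288 13.017633429833213 0.13816154103292416 0.10573780175145456
[ 0.621 -0.     0.06 ]
[0.458 0.409 0.06 ]
[ 0.377 -0.008  0.06 ]
```

```bash
python3 -m handwheel '[{"claw":0,"az":0.065},{"claw":0,"az":0.066},{"claw":0,"tx":-20,"ty":-12},{"claw":0,"tx":-26,"ty":-16},{"claw":0,"tx":-26,"ty":-16},{"claw":0,"tx":-26,"ty":-16},{"claw":0,"tx":-26,"ty":-16},{"claw":0,"tx":-26,"ty":-16}]'
python3 -m handwheel '[{"claw":0,"tx":-26,"ty":-16},{"claw":0,"tx":-26,"ty":-16},{"claw":0,"tx":-26,"ty":-16},{"claw":0,"tx":-26,"ty":-16},{"claw":0,"tx":-26,"ty":-16},{"claw":0,"tx":-26,"ty":-16},{"claw":0,"tx":-26,"ty":-16},{"claw":0,"tx":-26,"ty":-16}]'
```

```text
validation failed for argument at $[0]...
validation failed for argument at $[0]...
```

```bash
cat >> h.py <<'E'
O=np.array([.484,.1525,0]);RB=R.from_euler("z",12.8,degrees=True).as_matrix()
def show(goal=None):
    s=get_state();M=R.from_euler("xyz",s["tool_rot"],degrees=True).as_matrix()
    print("t",s["t"],"world",s["tool_pos"].round(4),"rot",s["tool_rot"].round(2),"box mm",(1e3*RB.T@(s["tool_pos"]-O)).round(1),"F",s["wrist_force"].round(2),"open",round(s["opening"],4))
    if goal is not None:
        g=O+RB@(np.array(goal)/1e3);print("tool shift mm",(1e3*M.T@(g-s["tool_pos"])).round(1))
E
python3 -c "
from h import *
show([-30,0,120])"
```

```text
t 0.1 world [ 0.2078 -0.5623  0.2177] rot [-1.7999e+02  1.0000e-01 -6.9730e+01] box mm [-427.7 -635.9  217.7] F [-0.5   0.63 -0.01] open 0.093
tool shift mm [-578.6 -477.    98.7]
```

```bash
python3 -m handwheel '[{"claw":0,"tx":0,"ty":0,"tz":0,"ax":0,"ay":0,"az":0.065},{"claw":0,"tx":0,"ty":0,"tz":0,"ax":0,"ay":0,"az":0.066}]'
```

```text
t: 0.3
tool_pos: [0.2078, -0.5625, 0.218]
tool_rot: [180.0, 0.1, -77.4]
wrist_force: [-0.5, -1.1, -0.1]
opening: 0.0813
```

All fields are required, so I'll use full rows.

```bash
python3 -m handwheel '[{"claw":0,"tx":-20,"ty":-12,"tz":0,"ax":0,"ay":0,"az":0},{"claw":0,"tx":-26,"ty":-16,"tz":0,"ax":0,"ay":0,"az":0},{"claw":0,"tx":-26,"ty":-16,"tz":0,"ax":0,"ay":0,"az":0},{"claw":0,"tx":-26,"ty":-16,"tz":0,"ax":0,"ay":0,"az":0},{"claw":0,"tx":-26,"ty":-16,"tz":0,"ax":0,"ay":0,"az":0},{"claw":0,"tx":-26,"ty":-16,"tz":0,"ax":0,"ay":0,"az":0},{"claw":0,"tx":-26,"ty":-16,"tz":0,"ax":0,"ay":0,"az":0},{"claw":0,"tx":-26,"ty":-16,"tz":0,"ax":0,"ay":0,"az":0}]'
python3 -m handwheel '[{"claw":0,"tx":-26,"ty":-16,"tz":0,"ax":0,"ay":0,"az":0},{"claw":0,"tx":-26,"ty":-16,"tz":0,"ax":0,"ay":0,"az":0},{"claw":0,"tx":-26,"ty":-16,"tz":0,"ax":0,"ay":0,"az":0},{"claw":0,"tx":-26,"ty":-16,"tz":0,"ax":0,"ay":0,"az":0},{"claw":0,"tx":-26,"ty":-16,"tz":0,"ax":0,"ay":0,"az":0},{"claw":0,"tx":-26,"ty":-16,"tz":0,"ax":0,"ay":0,"az":0},{"claw":0,"tx":-26,"ty":-16,"tz":0,"ax":0,"ay":0,"az":0},{"claw":0,"tx":-20,"ty":-16,"tz":0,"ax":0,"ay":0,"az":0}]'
python3 -c "
from h import *
show([-30,0,120])"
```

```text
t: 1.1
tool_pos: [0.2843, -0.337, 0.2182]
tool_rot: [180.0, 0.0, -77.2]
wrist_force: [0.3, 0.1, 0.4]
opening: 0.0173
t: 1.9
tool_pos: [0.3644, -0.1116, 0.2184]
tool_rot: [180.0, 0.0, -77.2]
wrist_force: [1.0, -0.4, 0.5]
opening: 0.0008
t 1.9 world [ 0.3644 -0.1116  0.2184] rot [ 1.800e+02  1.000e-02 -7.721e+01] box mm [-175.1 -231.   218.4] F [ 0.99 -0.4   0.47] open 0.0008
tool shift mm [-231.  -145.1   98.5]
```

```bash
python3 -m handwheel '[{"claw":0,"tx":-28,"ty":-18,"tz":0,"ax":0,"ay":0,"az":0},{"claw":0,"tx":-28,"ty":-18,"tz":0,"ax":0,"ay":0,"az":0},{"claw":0,"tx":-28,"ty":-18,"tz":0,"ax":0,"ay":0,"az":0},{"claw":0,"tx":-28,"ty":-18,"tz":0,"ax":0,"ay":0,"az":0},{"claw":0,"tx":-28,"ty":-18,"tz":0,"ax":0,"ay":0,"az":0},{"claw":0,"tx":-28,"ty":-18,"tz":0,"ax":0,"ay":0,"az":0},{"claw":0,"tx":-28,"ty":-18,"tz":10,"ax":0,"ay":0,"az":0},{"claw":0,"tx":-28,"ty":-17,"tz":10,"ax":0,"ay":0,"az":0}]'
python3 -m handwheel '[{"claw":0,"tx":-7,"ty":-2,"tz":20,"ax":0,"ay":0,"az":0},{"claw":0,"tx":0,"ty":0,"tz":30,"ax":0,"ay":0,"az":0},{"claw":0,"tx":0,"ty":0,"tz":28,"ax":0,"ay":0,"az":0},{"claw":0,"tx":0,"ty":0,"tz":0,"ax":0,"ay":0,"az":0}]'
python3 -c "
from h import *
show([-30,0,70])
for n in('scene','top'): cv2.imwrite(f'pics/{n}1.png',cv2.cvtColor(get_image(n),cv2.COLOR_RGB2BGR))"
```

```text
t: 2.7
tool_pos: [0.4547, 0.1384, 0.1984]
tool_rot: [-180.0, -0.0, -77.2]
wrist_force: [-0.3, -0.2, 0.4]
opening: 0.0001
t: 3.1
tool_pos: [0.4512, 0.1437, 0.116]
tool_rot: [179.5, 0.0, -77.2]
wrist_force: [-0.6, -0.2, -0.1]
opening: 0.0005
t 3.1 world [0.4512 0.1437 0.116 ] rot [ 1.7951e+02  1.0000e-02 -7.7210e+01] box mm [-34.   -1.4 116. ] F [-0.57 -0.2  -0.05] open 0.0005
tool shift mm [-1.3 -4.3 46. ]
```

View pics/scene1.png

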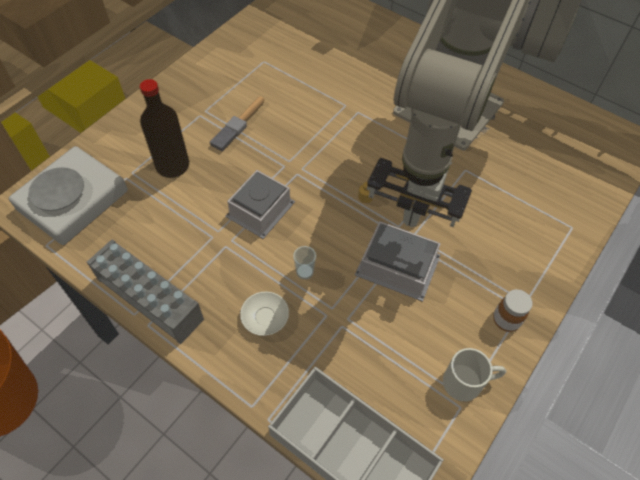

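The fingertip is at (410,220), over the front part of the wide cover at (400,250). Lowering it now.

```bash
python3 -m handwheel '[{"claw":0,"tx":-1,"ty":-4,"tz":20,"ax":0,"ay":0,"az":0},{"claw":0,"tx":0,"ty":0,"tz":16,"ax":0,"ay":0,"az":0},{"claw":0,"tx":0,"ty":0,"tz":6,"ax":0,"ay":0,"az":0},{"claw":0,"tx":0,"ty":0,"tz":0,"ax":0,"ay":0,"az":0}]'
python3 -c "
from h import *
show([-30,0,62])"
```

```text
t: 3.6
tool_pos: [0.4587, 0.146, 0.0793]
tool_rot: [-180.0, -0.0, -77.2]
wrist_force: [-0.2, -0.8, -0.4]
opening: -0.0
t 3.6 world [0.4587 0.146  0.0793] rot [-179.98   -0.    -77.25] box mm [-26.1  -0.7  79.3] F [-0.17 -0.78 -0.36] open -0.0
tool shift mm [-0.7  3.9 17.3]
```

```bash
python3 -m handwheel '[{"claw":0,"tx":0,"ty":4,"tz":8,"ax":0,"ay":0,"az":0},{"claw":0,"tx":0,"ty":0,"tz":6,"ax":0,"ay":0,"az":0},{"claw":0,"tx":0,"ty":0,"tz":3,"ax":0,"ay":0,"az":0},{"claw":0,"tx":0,"ty":0,"tz":0,"ax":0,"ay":0,"az":0}]'
python3 -m handwheel '[{"claw":0,"tx":0,"ty":0,"tz":2,"ax":0,"ay":0,"az":0},{"claw":0,"tx":0,"ty":0,"tz":2,"ax":0,"ay":0,"az":0},{"claw":0,"tx":0,"ty":0,"tz":0,"ax":0,"ay":0,"az":0}]'
python3 -c "
from h import *
show([-30,0,56])"
```

```text
t: 4.0
tool_pos: [0.4544, 0.1451, 0.0615]
tool_rot: [180.0, -0.0, -77.2]
wrist_force: [-1.6, -0.6, 2.3]
opening: 0.0007
t: 4.3
tool_pos: [0.4547, 0.1452, 0.0576]
tool_rot: [-180.0, -0.0, -77.2]
wrist_force: [-1.1, -0.4, 2.3]
opening: 0.0002
t 4.3 world [0.4547 0.1452 0.0576] rot [-179.99   -0.    -77.23] box mm [-30.2  -0.6  57.6] F [-1.12 -0.41  2.26] open 0.0002
tool shift mm [-0.6 -0.2  1.6]
```

```bash
python3 -m handwheel '[{"claw":0,"tx":0,"ty":0,"tz":1.5,"ax":0,"ay":0,"az":0},{"claw":0,"tx":0,"ty":0,"tz":1,"ax":0,"ay":0,"az":0},{"claw":0,"tx":0,"ty":0,"tz":0,"ax":0,"ay":0,"az":0}]'
python3 -m handwheel '[{"claw":0,"tx":0,"ty":0,"tz":1,"ax":0,"ay":0,"az":0},{"claw":0,"tx":0,"ty":0,"tz":0,"ax":0,"ay":0,"az":0}]'
```

```text
t: 4.6
tool_pos: [0.4548, 0.1452, 0.0561]
tool_rot: [-180.0, -0.0, -77.2]
wrist_force: [-5.9, -2.3, 11.8]
opening: 0.0006
t: 4.8
tool_pos: [0.4549, 0.1452, 0.056]
tool_rot: [-180.0, -0.0, -77.2]
wrist_force: [-10.7, -2.7, 20.6]
opening: 0.0005
```

It's on the stop at 20 N. I'll let go and back off upward and toward the robot.

```bash
python3 -m handwheel '[{"claw":0,"tx":0,"ty":0,"tz":-10,"ax":0,"ay":0,"az":0},{"claw":0,"tx":0,"ty":15,"tz":-40,"ax":0,"ay":0,"az":0},{"claw":0,"tx":0,"ty":30,"tz":-38,"ax":0,"ay":0,"az":0},{"claw":0,"tx":0,"ty":30,"tz":-38,"ax":0,"ay":0,"az":0},{"claw":0,"tx":0,"ty":10,"tz":-20,"ax":0,"ay":0,"az":0},{"claw":0,"tx":0,"ty":0,"tz":0,"ax":0,"ay":0,"az":0},{"claw":0,"tx":0,"ty":0,"tz":0,"ax":0,"ay":0,"az":0},{"claw":0,"tx":0,"ty":0,"tz":0,"ax":0,"ay":0,"az":0}]'
python3 -m handwheel '[{"claw":0,"tx":0,"ty":0,"tz":0,"ax":0,"ay":0,"az":0},{"claw":0,"tx":0,"ty":0,"tz":0,"ax":0,"ay":0,"az":0},{"claw":0,"tx":0,"ty":0,"tz":0,"ax":0,"ay":0,"az":0},{"claw":0,"tx":0,"ty":0,"tz":0,"ax":0,"ay":0,"az":0}]'
python3 -c "
from h import *
show([-32,-15,80])
for n in('scene','top'): cv2.imwrite(f'pics/{n}2.png',cv2.cvtColor(get_image(n),cv2.COLOR_RGB2BGR))"
```

```text
t: 5.6
tool_pos: [0.3713, 0.1263, 0.1985]
tool_rot: [179.9, 0.0, -77.2]
wrist_force: [0.2, -0.3, -0.3]
opening: 0.0006
t: 6.0
tool_pos: [0.3716, 0.1264, 0.1997]
tool_rot: [179.9, 0.0, -77.2]
wrist_force: [-0.5, -0.3, -0.2]
opening: 0.0003
t 6.0 world [0.3716 0.1264 0.1997] rot [179.95   0.   -77.23] box mm [-115.4   -0.6  199.7] F [-0.53 -0.34 -0.22] open 0.0003
tool shift mm [ 14.4 -83.6 119.6]
```

View pics/scene2.png

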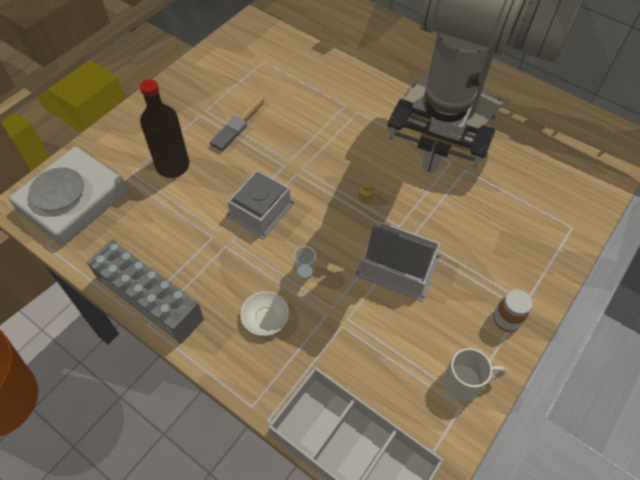

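View pics/top2.png

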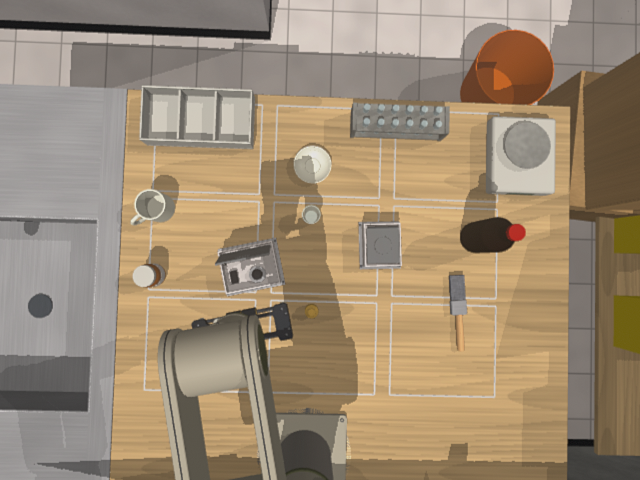

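The cover is open. In the top view the round button is at about (257,273), and there is another dark fitting at (234,277).

```bash
python3 - <<'E'
from h import *
im=cv2.imread("pics/top2.png")
cv2.imwrite("pics/b2.png",cv2.resize(im[230:300,205:295],None,fx=8,fy=8,interpolation=cv2.INTER_NEAREST))
g=cv2.cvtColor(im,cv2.COLOR_BGR2GRAY)[262:285,222:275]
n,l,st,c=cv2.connectedComponentsWithStats((g<50).astype(np.uint8))
for s,q in zip(st[1:],c[1:]):
    if s[4]>15: print(s[4],q+[222,262],(1e3*RB.T@(onz("top",q+[222,262],.046)-O)).round(1))
print(proj("top",O+RB@[-.02,-.015,.048]))
E
```

```text
[256.44354984 273.96126124]
```

View pics/b2.png

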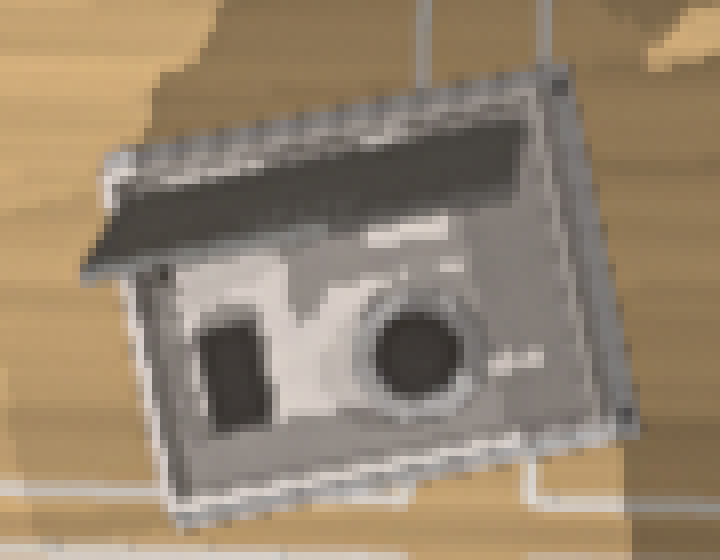

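```bash
python3 -m handwheel '[{"claw":0,"tx":15,"ty":0,"tz":0,"ax":0.13,"ay":0,"az":0},{"claw":0,"tx":0,"ty":0,"tz":0,"ax":0.13,"ay":0,"az":0},{"claw":0,"tx":0,"ty":0,"tz":0,"ax":0,"ay":0,"az":0}]'
python3 -c "
from h import *
show([-16,-15,100]);show([-16,-15,65])"
```

```text
t: 6.4
tool_pos: [0.3733, 0.1116, 0.1998]
tool_rot: [-165.4, -0.0, -77.3]
wrist_force: [0.0, -0.3, -0.3]
opening: 0.0008
t 6.4 world [0.3733 0.1116 0.1998] rot [-165.44   -0.    -77.26] box mm [-117.   -15.4  199.8] F [ 0.03 -0.34 -0.3 ] open 0.0008
tool shift mm [ -0.5 -72.7 122. ]
t 6.4 world [0.3733 0.1116 0.1998] rot [-165.44   -0.    -77.26] box mm [-117.   -15.4  199.8] F [ 0.03 -0.34 -0.3 ] open 0.0008
tool shift mm [ -0.5 -63.9 155.8]
```

```bash
python3 -m handwheel '[{"claw":0,"tx":0,"ty":-12,"tz":20,"ax":0,"ay":0,"az":0},{"claw":0,"tx":0,"ty":-12,"tz":20,"ax":0,"ay":0,"az":0},{"claw":0,"tx":0,"ty":-12,"tz":20,"ax":0,"ay":0,"az":0},{"claw":0,"tx":0,"ty":-12,"tz":20,"ax":0,"ay":0,"az":0},{"claw":0,"tx":0,"ty":-12,"tz":20,"ax":0,"ay":0,"az":0},{"claw":0,"tx":0,"ty":-12,"tz":20,"ax":0,"ay":0,"az":0},{"claw":0,"tx":0,"ty":0,"tz":0,"ax":0,"ay":0,"az":0},{"claw":0,"tx":0,"ty":0,"tz":0,"ax":0,"ay":0,"az":0}]'
python3 -c "
from h import *
show([-16,-15,60])"
```

```text
t: 7.2
tool_pos: [0.4713, 0.134, 0.1009]
tool_rot: [-166.0, 0.0, -77.2]
wrist_force: [-1.0, 0.1, 1.1]
opening: 0.0005
t 7.2 world [0.4713 0.134  0.1009] rot [-1.6598e+02  2.0000e-02 -7.7220e+01] box mm [-16.4 -15.2 100.9] F [-1.04  0.11  1.07] open 0.0005
tool shift mm [-0.2  9.5 39.8]
```

```bash
python3 -m handwheel '[{"claw":0,"tx":0,"ty":3,"tz":13,"ax":0,"ay":0,"az":0},{"claw":0,"tx":0,"ty":3,"tz":13,"ax":0,"ay":0,"az":0},{"claw":0,"tx":0,"ty":3,"tz":12,"ax":0,"ay":0,"az":0},{"claw":0,"tx":0,"ty":0,"tz":0,"ax":0,"ay":0,"az":0},{"claw":0,"tx":0,"ty":0,"tz":0,"ax":0,"ay":0,"az":0}]'
python3 -c "
from h import *
show([-16,-15,48])
cv2.imwrite('pics/scene3.png',cv2.resize(cv2.cvtColor(get_image('scene'),cv2.COLOR_RGB2BGR)[150:310,320:480],None,fx=3.7,fy=3.7))"
```

```text
t: 7.7
tool_pos: [0.4723, 0.1341, 0.0631]
tool_rot: [-165.7, 0.0, -77.2]
wrist_force: [-0.2, 0.0, -0.2]
opening: 0.0005
t 7.7 world [0.4723 0.1341 0.0631] rot [-1.6575e+02  1.0000e-02 -7.7230e+01] box mm [-15.5 -15.4  63.1] F [-0.2   0.04 -0.17] open 0.0005
tool shift mm [-0.4  4.2 14.5]
```

View pics/scene3.png

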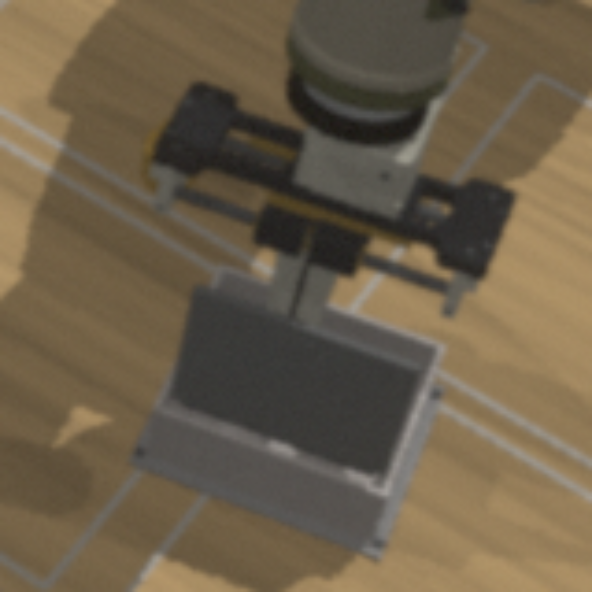

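The fingers go down in front of the open cover (crop image about (300,320)) and nothing is touching. Pressing now.

```bash
python3 -m handwheel '[{"claw":0,"tx":0,"ty":2,"tz":5,"ax":0,"ay":0,"az":0},{"claw":0,"tx":0,"ty":1,"tz":5,"ax":0,"ay":0,"az":0},{"claw":0,"tx":0,"ty":1,"tz":4,"ax":0,"ay":0,"az":0},{"claw":0,"tx":0,"ty":0,"tz":0,"ax":0,"ay":0,"az":0}]'
python3 -m handwheel '[{"claw":0,"tx":0,"ty":0.5,"tz":2,"ax":0,"ay":0,"az":0},{"claw":0,"tx":0,"ty":0,"tz":0,"ax":0,"ay":0,"az":0}]'
python3 -c "
from h import *
show([-16,-15,44])"
```

```text
t: 8.15
tool_pos: [0.472, 0.134, 0.0479]
tool_rot: [-165.7, 0.0, -77.2]
wrist_force: [1.2, 0.8, 3.0]
opening: 0.0003
t: 8.35
tool_pos: [0.4721, 0.134, 0.0462]
tool_rot: [-165.7, 0.0, -77.2]
wrist_force: [0.2, -0.4, 3.8]
opening: 0.0003
t 8.35 world [0.4721 0.134  0.0462] rot [-1.6572e+02  1.0000e-02 -7.7230e+01] box mm [-15.7 -15.4  46.2] F [ 0.22 -0.35  3.79] open 0.0003
tool shift mm [-0.4  0.8  2. ]
```

```bash
python3 -m handwheel '[{"claw":0,"tx":0,"ty":0.5,"tz":2,"ax":0,"ay":0,"az":0},{"claw":0,"tx":0,"ty":0,"tz":0,"ax":0,"ay":0,"az":0}]'
python3 -m handwheel '[{"claw":0,"tx":0,"ty":0.3,"tz":1,"ax":0,"ay":0,"az":0},{"claw":0,"tx":0,"ty":0,"tz":0,"ax":0,"ay":0,"az":0}]'
python3 -m handwheel '[{"claw":0,"tx":0,"ty":0.3,"tz":1,"ax":0,"ay":0,"az":0},{"claw":0,"tx":0,"ty":0,"tz":0,"ax":0,"ay":0,"az":0}]'
```

```text
t: 8.55
tool_pos: [0.4721, 0.134, 0.0441]
tool_rot: [-165.7, 0.0, -77.2]
wrist_force: [-1.3, 0.3, 3.9]
opening: 0.0008
t: 8.75
tool_pos: [0.4723, 0.1341, 0.0438]
tool_rot: [-165.7, 0.0, -77.2]
wrist_force: [-5.7, -0.7, 12.2]
opening: 0.0006
t: 8.95
tool_pos: [0.4724, 0.1341, 0.0434]
tool_rot: [-165.7, 0.0, -77.2]
wrist_force: [-11.0, -2.7, 20.8]
opening: 0.0004
```

```bash
python3 -m handwheel '[{"claw":0,"tx":0,"ty":0.2,"tz":0.5,"ax":0,"ay":0,"az":0},{"claw":0,"tx":0,"ty":0,"tz":0,"ax":0,"ay":0,"az":0},{"claw":0,"tx":0,"ty":0,"tz":0,"ax":0,"ay":0,"az":0}]'
python3 -m handwheel '[{"claw":0,"tx":0,"ty":-2,"tz":-10,"ax":0,"ay":0,"az":0},{"claw":0,"tx":0,"ty":2,"tz":-30,"ax":0,"ay":0,"az":0},{"claw":0,"tx":0,"ty":5,"tz":-40,"ax":0,"ay":0,"az":0},{"claw":0,"tx":0,"ty":10,"tz":-40,"ax":0,"ay":0,"az":0},{"claw":0,"tx":0,"ty":10,"tz":-40,"ax":-0.13,"ay":0,"az":0},{"claw":0,"tx":0,"ty":0,"tz":0,"ax":-0.12,"ay":0,"az":0},{"claw":0,"tx":0,"ty":0,"tz":0,"ax":0,"ay":0,"az":0}]'
python3 -c "
from h import *
show([70,0,200])
for n in('scene','top'): cv2.imwrite(f'pics/{n}4.png',cv2.cvtColor(get_image(n),cv2.COLOR_RGB2BGR))"
```

```text
t: 9.25
tool_pos: [0.4725, 0.1341, 0.0433]
tool_rot: [-165.7, -0.0, -77.2]
wrist_force: [-13.4, -2.6, 24.5]
opening: 0.0005
t: 9.95
tool_pos: [0.41, 0.1198, 0.1888]
tool_rot: [179.5, 0.0, -77.2]
wrist_force: [-0.3, -0.1, -1.7]
opening: 0.0005
t 9.95 world [0.41   0.1198 0.1888] rot [ 1.7951e+02  2.0000e-02 -7.7250e+01] box mm [-79.4 -15.5 188.8] F [-0.25 -0.1  -1.69] open 0.0005
tool shift mm [ -15.6 -149.2  -12.5]
```

View pics/scene4.png

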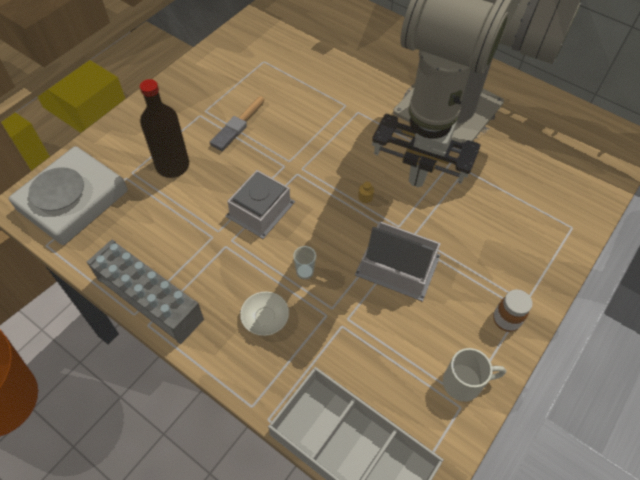

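The cover still stands open at (402,250), and the hand is in front of it. I'll go over the top and down behind the cover.

```bash
python3 -m handwheel '[{"claw":0,"tx":-5,"ty":-15,"tz":-6,"ax":0.008,"ay":0,"az":0},{"claw":0,"tx":-5,"ty":-25,"tz":0,"ax":0,"ay":0,"az":0},{"claw":0,"tx":-5,"ty":-25,"tz":0,"ax":0,"ay":0,"az":0},{"claw":0,"tx":0,"ty":-25,"tz":0,"ax":0,"ay":0,"az":0},{"claw":0,"tx":0,"ty":-25,"tz":0,"ax":0,"ay":0,"az":0},{"claw":0,"tx":0,"ty":-25,"tz":0,"ax":0,"ay":0,"az":0},{"claw":0,"tx":0,"ty":0,"tz":0,"ax":0,"ay":0,"az":0},{"claw":0,"tx":0,"ty":0,"tz":0,"ax":0,"ay":0,"az":0}]'
python3 -c "
from h import *
show([60,0,125])"
```

```text
t: 10.85
tool_pos: [0.542, 0.1653, 0.197]
tool_rot: [-179.6, 0.0, -77.2]
wrist_force: [0.3, 0.4, 0.5]
opening: 0.0003
t 10.85 world [0.542  0.1653 0.197 ] rot [-1.796e+02  2.000e-02 -7.723e+01] box mm [ 59.4  -0.4 197. ] F [0.34 0.42 0.46] open 0.0003
tool shift mm [-0.4 -0.1 72. ]
```

```bash
python3 -m handwheel '[{"claw":0,"tx":0,"ty":0,"tz":20,"ax":0,"ay":0,"az":0},{"claw":0,"tx":0,"ty":0,"tz":25,"ax":0,"ay":0,"az":0},{"claw":0,"tx":0,"ty":0,"tz":23,"ax":0,"ay":0,"az":0},{"claw":0,"tx":0,"ty":0,"tz":0,"ax":0,"ay":0,"az":0},{"claw":0,"tx":0,"ty":0,"tz":0,"ax":0,"ay":0,"az":0}]'
python3 -c "
from h import *
show()
for th in np.arange(1.3,-.01,-.1):
  print(round(th,1),np.round([45-75*np.cos(th)+3*np.sin(th)+7.5,59+75*np.sin(th)+3*np.cos(th)],1))
for n in('scene','top'): cv2.imwrite(f'pics/{n}5.png',cv2.cvtColor(get_image(n),cv2.COLOR_RGB2BGR))"
```

```text
t: 11.35
tool_pos: [0.5424, 0.1654, 0.1296]
tool_rot: [-179.6, 0.0, -77.2]
wrist_force: [-0.1, 0.9, 0.6]
opening: 0.0009
t 11.35 world [0.5424 0.1654 0.1296] rot [-1.7962e+02  1.0000e-02 -7.7230e+01] box mm [ 59.8  -0.4 129.6] F [-0.15  0.93  0.56] open 0.0009
1.3 [ 35.3 132.1]
1.2 [ 28.1 130. ]
1.1 [ 21.2 127.2]
1.0 [ 14.5 123.7]
0.9 [  8.2 119.6]
0.8 [  2.4 114.9]
0.7 [ -2.9 109.6]
0.6 [ -7.7 103.8]
0.5 [-11.9  97.6]
0.4 [-15.4  91. ]
0.3 [-18.3  84. ]
0.2 [-20.4  76.8]
0.1 [-21.8  69.5]
-0.0 [-22.5  62. ]
```

View pics/scene5.png

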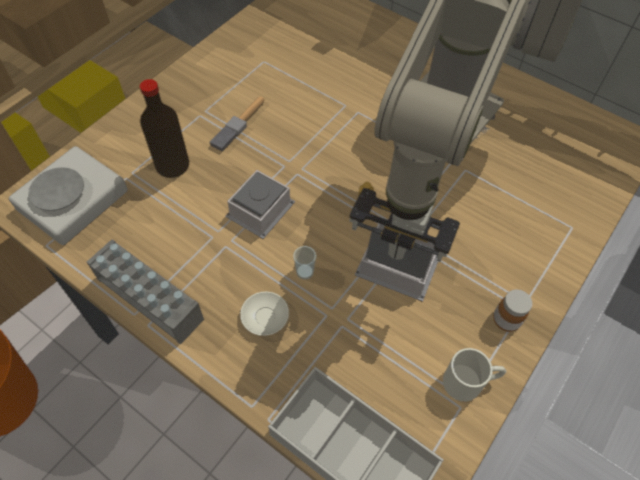

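The fingers are behind the standing cover, at about (400,245). Now I'll swing it down along the arc.

```bash
python3 -m handwheel '[{"claw":0,"tx":0,"ty":8,"tz":0,"ax":0,"ay":0,"az":0},{"claw":0,"tx":0,"ty":8,"tz":0,"ax":0,"ay":0,"az":0},{"claw":0,"tx":0,"ty":5,"tz":0,"ax":0,"ay":0,"az":0},{"claw":0,"tx":0,"ty":4,"tz":0,"ax":0,"ay":0,"az":0},{"claw":0,"tx":0,"ty":4,"tz":0,"ax":0,"ay":0,"az":0},{"claw":0,"tx":0,"ty":3,"tz":0,"ax":0,"ay":0,"az":0}]'
python3 -m handwheel '[{"claw":0,"tx":0,"ty":3.5,"tz":1.5,"ax":0,"ay":0,"az":0},{"claw":0,"tx":0,"ty":3.5,"tz":1.5,"ax":0,"ay":0,"az":0},{"claw":0,"tx":0,"ty":3.3,"tz":1.8,"ax":0,"ay":0,"az":0},{"claw":0,"tx":0,"ty":3.3,"tz":1.8,"ax":0,"ay":0,"az":0},{"claw":0,"tx":0,"ty":3.2,"tz":2,"ax":0,"ay":0,"az":0},{"claw":0,"tx":0,"ty":3.1,"tz":2.1,"ax":0,"ay":0,"az":0}]'
python3 -c "
from h import *
show()"
```

```text
t: 12.05
tool_pos: [0.5118, 0.1584, 0.1289]
tool_rot: [-179.6, 0.0, -77.2]
wrist_force: [0.6, 0.3, -1.1]
opening: 0.0003
t: 12.65
tool_pos: [0.4926, 0.154, 0.1178]
tool_rot: [-179.6, 0.0, -77.2]
wrist_force: [1.4, -0.0, -0.4]
opening: 0.0001
t 12.65 world [0.4926 0.154  0.1178] rot [-1.796e+02  1.000e-02 -7.723e+01] box mm [  8.7  -0.4 117.8] F [ 1.37 -0.03 -0.45] open 0.0001
```

```bash
python3 -m handwheel '[{"claw":0,"tx":0,"ty":3,"tz":2.3,"ax":0,"ay":0,"az":0},{"claw":0,"tx":0,"ty":3,"tz":2.4,"ax":0,"ay":0,"az":0},{"claw":0,"tx":0,"ty":2.8,"tz":2.5,"ax":0,"ay":0,"az":0},{"claw":0,"tx":0,"ty":2.7,"tz":2.6,"ax":0,"ay":0,"az":0},{"claw":0,"tx":0,"ty":2.5,"tz":2.8,"ax":0,"ay":0,"az":0},{"claw":0,"tx":0,"ty":2.3,"tz":3,"ax":0,"ay":0,"az":0},{"claw":0,"tx":0,"ty":2.2,"tz":3,"ax":0,"ay":0,"az":0},{"claw":0,"tx":0,"ty":0,"tz":0,"ax":0,"ay":0,"az":0}]'
python3 -c "
from h import *
show([-11.9,0,97.6])
for n in('scene','top'): cv2.imwrite(f'pics/{n}6.png',cv2.resize(cv2.cvtColor(get_image(n),cv2.COLOR_RGB2BGR)[150:310,320:480],None,fx=3.7,fy=3.7))"
```

```text
t: 13.45
tool_pos: [0.4742, 0.1499, 0.0987]
tool_rot: [-179.7, 0.0, -77.2]
wrist_force: [1.2, -0.0, 0.3]
opening: 0.001
t 13.45 world [0.4742 0.1499 0.0987] rot [-1.7967e+02  1.0000e-02 -7.7230e+01] box mm [-10.1  -0.4  98.7] F [ 1.21 -0.04  0.26] open 0.001
tool shift mm [-0.4  1.8  1.1]
```

View pics/scene6.png

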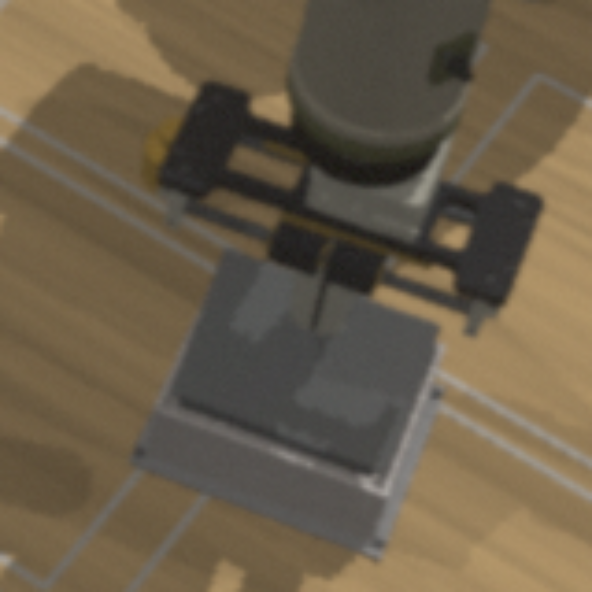

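The cover is coming down under the fingertips. Continuing.

```bash
python3 -m handwheel '[{"claw":0,"tx":0,"ty":2.2,"tz":3,"ax":0,"ay":0,"az":0},{"claw":0,"tx":0,"ty":2,"tz":3.2,"ax":0,"ay":0,"az":0},{"claw":0,"tx":0,"ty":1.8,"tz":3.4,"ax":0,"ay":0,"az":0},{"claw":0,"tx":0,"ty":1.6,"tz":3.5,"ax":0,"ay":0,"az":0},{"claw":0,"tx":0,"ty":1.5,"tz":3.6,"ax":0,"ay":0,"az":0},{"claw":0,"tx":0,"ty":1.3,"tz":3.6,"ax":0,"ay":0,"az":0},{"claw":0,"tx":0,"ty":1.2,"tz":3.6,"ax":0,"ay":0,"az":0},{"claw":0,"tx":0,"ty":0,"tz":0,"ax":0,"ay":0,"az":0}]'
python3 -c "
from h import *
show([-26,0,62])"
```

```text
t: 14.35
tool_pos: [0.4633, 0.1474, 0.0748]
tool_rot: [-179.7, 0.0, -77.2]
wrist_force: [0.9, -0.0, 1.0]
opening: 0.0005
t 14.35 world [0.4633 0.1474 0.0748] rot [-1.7965e+02  1.0000e-02 -7.7230e+01] box mm [-21.3  -0.4  74.8] F [ 0.92 -0.02  0.98] open 0.0005
tool shift mm [-0.4  4.7 12.8]
```

```bash
python3 -m handwheel '[{"claw":0,"tx":0,"ty":2,"tz":3,"ax":0,"ay":0,"az":0},{"claw":0,"tx":0,"ty":2,"tz":3,"ax":0,"ay":0,"az":0},{"claw":0,"tx":0,"ty":2,"tz":3,"ax":0,"ay":0,"az":0},{"claw":0,"tx":0,"ty":2,"tz":3,"ax":0,"ay":0,"az":0},{"claw":0,"tx":0,"ty":1,"tz":2,"ax":0,"ay":0,"az":0},{"claw":0,"tx":0,"ty":0,"tz":0,"ax":0,"ay":0,"az":0}]'
python3 -c "
from h import *
show([-30,0,56])"
```

```text
t: 14.95
tool_pos: [0.4546, 0.1454, 0.061]
tool_rot: [-179.7, 0.0, -77.2]
wrist_force: [1.3, -0.9, 2.0]
opening: 0.0005
t 14.95 world [0.4546 0.1454 0.061 ] rot [-1.7965e+02  1.0000e-02 -7.7230e+01] box mm [-30.3  -0.4  61. ] F [ 1.3  -0.87  2.04] open 0.0005
tool shift mm [-0.4 -0.2  5. ]
```

```bash
python3 -m handwheel '[{"claw":0,"tx":0,"ty":0,"tz":2,"ax":0,"ay":0,"az":0},{"claw":0,"tx":0,"ty":0,"tz":2,"ax":0,"ay":0,"az":0},{"claw":0,"tx":0,"ty":0,"tz":1,"ax":0,"ay":0,"az":0},{"claw":0,"tx":0,"ty":0,"tz":0,"ax":0,"ay":0,"az":0}]'
python3 -m handwheel '[{"claw":0,"tx":0,"ty":0,"tz":1,"ax":0,"ay":0,"az":0},{"claw":0,"tx":0,"ty":0,"tz":0,"ax":0,"ay":0,"az":0}]'
python3 -m handwheel '[{"claw":0,"tx":0,"ty":0,"tz":1,"ax":0,"ay":0,"az":0},{"claw":0,"tx":0,"ty":0,"tz":0,"ax":0,"ay":0,"az":0}]'
```

```text
t: 15.35
tool_pos: [0.4546, 0.1455, 0.0562]
tool_rot: [-179.7, 0.0, -77.2]
wrist_force: [-0.6, 0.1, 6.2]
opening: 0.0002
t: 15.55
tool_pos: [0.4548, 0.1455, 0.056]
tool_rot: [-179.7, 0.0, -77.2]
wrist_force: [-6.1, -2.0, 14.2]
opening: 0.0007
t: 15.75
tool_pos: [0.4548, 0.1455, 0.0559]
tool_rot: [-179.7, 0.0, -77.2]
wrist_force: [-10.1, -2.5, 23.7]
opening: 0.0003
```

It's on the stop. Release and watch.

```bash
python3 -m handwheel '[{"claw":0,"tx":0,"ty":0,"tz":-6,"ax":0,"ay":0,"az":0},{"claw":0,"tx":0,"ty":0,"tz":-10,"ax":0,"ay":0,"az":0},{"claw":0,"tx":0,"ty":15,"tz":-35,"ax":0,"ay":0,"az":0},{"claw":0,"tx":0,"ty":30,"tz":-38,"ax":0,"ay":0,"az":0},{"claw":0,"tx":0,"ty":30,"tz":-38,"ax":0,"ay":0,"az":0},{"claw":0,"tx":0,"ty":30,"tz":-20,"ax":0,"ay":0,"az":0},{"claw":0,"tx":0,"ty":0,"tz":0,"ax":0,"ay":0,"az":0},{"claw":0,"tx":0,"ty":0,"tz":0,"ax":0,"ay":0,"az":0}]'
python3 -m handwheel '[{"claw":0,"tx":0,"ty":0,"tz":0,"ax":0,"ay":0,"az":0},{"claw":0,"tx":0,"ty":0,"tz":0,"ax":0,"ay":0,"az":0},{"claw":0,"tx":0,"ty":0,"tz":0,"ax":0,"ay":0,"az":0},{"claw":0,"tx":0,"ty":0,"tz":0,"ax":0,"ay":0,"az":0},{"claw":0,"tx":0,"ty":0,"tz":0,"ax":0,"ay":0,"az":0},{"claw":0,"tx":0,"ty":0,"tz":0,"ax":0,"ay":0,"az":0}]'
python3 -c "
from h import *
show()
for n in('scene','top'):
  a=cv2.imread(f'pics/{n}0.png');b=cv2.cvtColor(get_image(n),cv2.COLOR_RGB2BGR);cv2.imwrite(f'pics/{n}7.png',b)
  s=(slice(230,300),slice(205,295)) if n=='top' else (slice(215,300),slice(350,450))
  v=np.hstack([a[s],b[s]]);cv2.imwrite(f'pics/{n}7c.png',cv2.resize(v,None,fx=4,fy=4,interpolation=cv2.INTER_NEAREST))"
```

```text
t: 16.55
tool_pos: [0.3519, 0.1221, 0.2009]
tool_rot: [-179.5, 0.0, -77.2]
wrist_force: [-0.4, 1.2, -0.5]
opening: 0.0008
t: 17.15
tool_pos: [0.3517, 0.1221, 0.2004]
tool_rot: [-179.6, 0.0, -77.2]
wrist_force: [-0.8, 0.2, 0.2]
opening: 0.0006
t 17.15 world [0.3517 0.1221 0.2004] rot [-1.7964e+02  1.0000e-02 -7.7230e+01] box mm [-135.8   -0.3  200.4] F [-0.79  0.18  0.17] open 0.0006
```

View pics/scene7c.png

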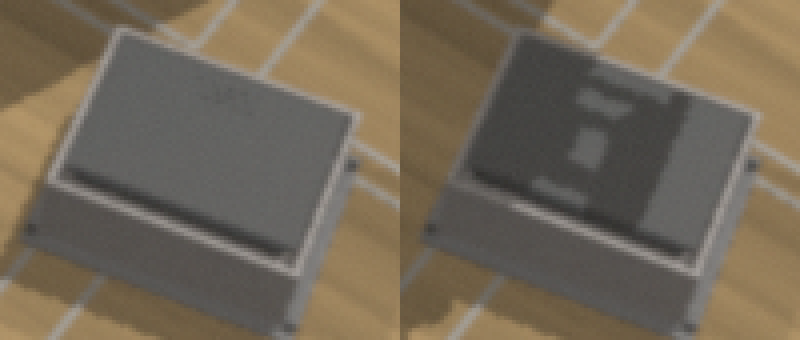

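View pics/top7.png

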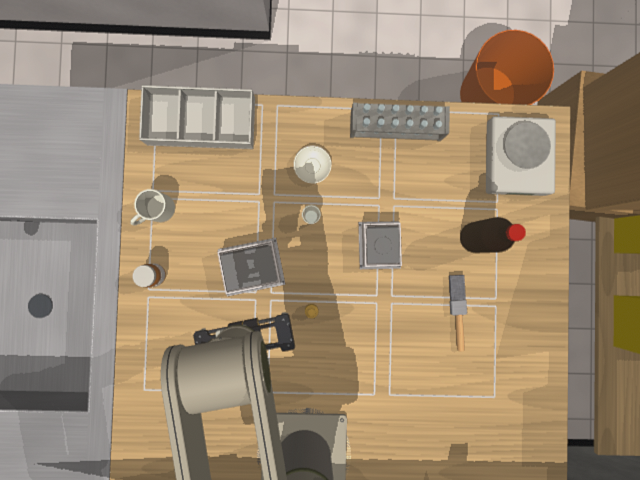

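View pics/scene7.png

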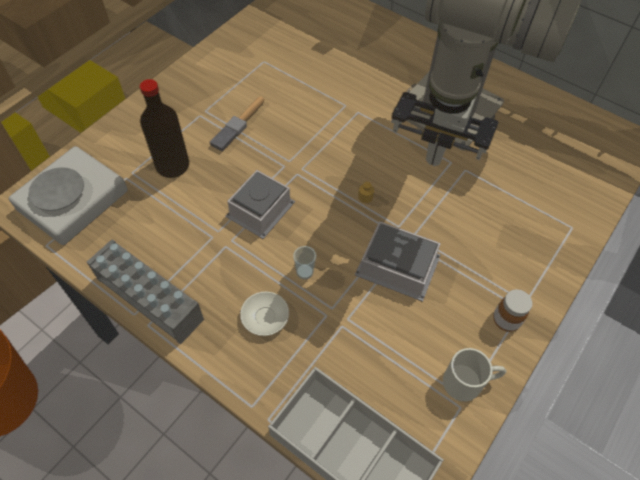

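The wide cover is shut again. In the scene view its outline at (400,250) matches the first picture, with only the arm's shadow on it. The narrow cover at (260,195), the weight at (366,192), the beaker at (305,262) and the dish at (265,315) haven't moved. Handing in.

```bash
python3 -c "
from plant import *
print(hand_in())"
```

```text
the job is handed in; nothing more can be done
None
```

The rinse pump sequence is done and handed in at about 17 s, though the hand-in gave no verdict.

- **Opening:** I pressed the wide cover at its free edge down to its stop, with about 20 N of upward force at the wrist. It popped open by itself.
- **Button:** I pressed the black button with the shut fingertips until it hit a hard stop at about 42 mm height, the expected 6 mm of travel, with about 25 N. The button was hidden under the fingers, so full travel rests on height and force, not on a picture.
- **Closing:** I went over the open cover, swung it down from behind, pressed it to its stop with about 24 N and let go. It stayed down.

In the last pictures, about 1.3 s after I let go, the cover's outline matches the first picture. I compared that by eye; I could not measure the cover's angle. The narrower cover is still shut, all the loose items look unmoved, and the arm is clear of everything. No check failed. The first two move commands were refused because rows need every field, and nothing moved then.

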